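Clamp a terrain block in the hobby screw press

ROBOT

A 6-joint arm with a two-finger parallel gripper is mounted at the origin on the work surface. World frame = base frame: x ahead of the robot, y to its left, z up, the work surface at z = 0. Lengths are in mm, angles in rad, forces in N, time in s.
With the tool pointing down it reaches from about 325 to 775 mm from the base axis. Payload 5.5 kg.
Tool frame: the origin (TCP) lies midway between the tips of the shut fingers; the grasp point (between the pads) lies 19 mm behind it (grip_point_offset is the distance from the TCP to the grasp point, in mm); z points along the fingers, y is the line along which they close (so a half turn about z gives the same grasp; the last joint's range is limited). The gripper opens to 88 mm and grips with 3 to 60 N. Pads are 20 mm wide; open, the fingers measure 115 mm over their backs; the gripper's body (75 mm by 178 mm) begins 61 mm behind the grasp point.
Start: joints at [1.247, 0.091, 1.231, -0, 1.82, -0.057], TCP at [158.192, 578.785, 222.631] pointing down, gripper open.
Joint ranges: [-2.87, 2.87], [-0.86, 2.18], [0.17, 2.46], [-1.51, 4.65], [0.06, 2.69], [-2.65, 2.65]. Speed limits (rad/s): [2.57, 2.57, 3.01, 3.14, 3.14, 3.14].

INTERFACE

Orientations are given as a unit quaternion [w, x, y, z].
In Python, from rig import * gives the robot as it stands.
- The arm moves only by the shell command python3 -m handwheel 'ROWS' [FORCE]. ROWS is JSON, a list of rows, each a list of 5 numbers: the shift along the tool's x, y, z in m, then the turn about the tool's z in rad, then the closure in counts, from 0 (fully open) to 255 (shut). In form: [[x, y, z, spin, hand], ...]. A call has 1 to 10 rows; each row is the pose to reach, as a shift and turn from the pose commanded when the call began, along the tool's axes at that moment; what a row does not reach only later rows make up. A row lasts 1/8 s, in which the tool goes at most 62.5 mm and 10.7 degrees, less where a joint would pass 70% of its speed; a pose out of reach is approached as far as the arm can. A call with a gripper value outside its range is refused whole. The fingers move at their own pace and stop on an object; FORCE is the grip in N (left out, the last holds). Time passes only in rows, so rows that repeat a pose let the fingers close. It gives the time, the measured TCP pose, the force, the opening and the grip force at its end, in the units of the state.
- sense(): the state, without advancing time (a new reading comes with each control period).
- grab_frame(name): name is "scene" or "top" or "wrist"; returns a dict with "frame" (384x512x3 uint8, blue, green, red), "range_z" (384x512 float32, mm along the optical axis (not along the pixel's ray), 0 where there is no reading), "fx", "fy", "cx", "cy" (pixels), "view" (4x4, takes a point from world to camera coordinates). Camera axes: x right, y down, z forward; pixel columns grow to the right and rows downward; lengths in mm; the calibration is good to about 2 mm. A picture is of the moment at which its call begins.
- sign_off(): hands the job in; it is judged then, once.
The state is a dict: "clock": time; "joint_pos": joint angles; "joint_vel": joint speeds; "joint_torque": joint torques, N m; "ee_pos": TCP position; "tcp_rot": TCP orientation; "contact_force": force on the tool from outside, world axes, zero at the start; "wrist_torque": the same for the moment, N m; "grip_width": finger opening in mm; "gripper_force": force on a finger pad.
Only numpy, scipy, OpenCV 4.12 (cv2) and the standard library are available. Lean on these libraries where they do the work, as an engineer would, in place of code of your own. Each camera call takes 0.05 s, during which the arm holds its last target. There are 200 camera calls.

TASK

Lay the plain black rectangular terrain block lengthwise on the wooden bed of the blue screw press and slide it in between the guide rails, under the screw, gently, until its end rests against the back fence. Then turn the red wing knob clockwise (seen from above), letting your hand go down with it, until the sprung foot holds the block with its spring about half squeezed (some 16 N): not loose, not squeezed solid. Do not push or pull hard on the knob along the screw, let go at the end, and leave the other things on the table where they are.

Things in the scene. Friction and masses are not known exactly. Their poses are not given: they have to be found in the camera images.
- block_mid (a point): Centre of the loose terrain block, black with thin grey grid lines on top: 90 mm long (its x), 50 mm wide (its y), 24 mm tall (its z, up), 0.18 kg, the same either way round. It starts lying flat on the table at any of three places.
- bed: Wooden bed of the fixed blue screw press. Origin: on the bed's top face (12 mm above the table), exactly under the screw axis; x points along the bed to the fence, z up. The bed runs from x = -167 mm (open front end, towards the robot) to +23 mm, 70 mm wide, on a blue base plate 130 mm wide, x = -175 to +95 mm. In front of x = -60 mm it is open on both sides.
- home (a point): Where the block's centre belongs: at x = -20, y = 0, z = +12 mm from the bed's origin; axes as the bed's. The block's length lies along x, either way round.
- mouth (a point): Centre of the mouth of the guide channel, on the bed's top face at x = -58 mm; axes as the bed's. Two aluminium rails, 12 mm tall, leave a channel 58 mm wide from x = -32 to +23 mm of the bed (the block is 50 mm wide); from the mouth, about 80 mm wide, they narrow to it.
- nut (a point): On the screw axis, at the top of the brass nut flange (34 mm across), 109 mm above the bed's top face. The blue arm that carries it (36 mm wide, 81 to 101 mm above the bed's top) comes from a column behind the fence (50 mm wide, x = 44 to 80 mm of the bed).
- stem_end (a point): Lower end of the plain steel stem, on the screw axis. Below it hang a dark holder and a yellow and black sprung foot, 22 mm across: spring 8 N per mm from zero, solid after 4 mm. How far they stand out was set by hand and is unknown: at the start the foot is 4 to 15 mm above the top of a block on the bed. Once it touches, each further rad adds 48 N on the block.
- fence: Aluminium back fence at the end of the channel, 60 mm wide, 20 mm tall. Origin is the same point as the bed's origin; its face towards the robot is at x = +25 mm.
- knob (a joint): Angle of the knob in rad, growing clockwise seen from above (0 = fully raised, stop at 4.8); it starts between 0 and 0.5. Knob and stem together go down 6 mm per rad, and back up when turned back.
- knob_grip (a point): Centre of the red wing bar on top of the screw, on its axis: 48 mm long (its x), 13 mm wide (its y, the way to pinch it), 26 mm tall (its z, up); 156 mm above the bed's top face at knob angle 0. It turns and goes down with the screw. Turning takes up to 0.2 N m while free (less is felt at rest), and 0.29 N m more for each rad after the foot touches; it stays where left.
- ruin: six-sided dark grey terrain piece with broken walls, 86 mm across, 37 mm tall; bystander, origin at the centre of its underside.
- turret: brown round terrain turret, 72 mm across, 44 mm tall; bystander, origin at the centre of its underside.
- paint_pot: green paint pot with a white cap, 40 mm across, 55 mm tall; bystander, origin at the centre of its underside.
- primer: upright aluminium spray can with a blue band, 60 mm across, 170 mm tall; bystander, origin at the centre of its underside.
- driver: screwdriver lying flat, 190 mm long; bystander.
- mug: blue mug, 80 mm across, 90 mm tall; bystander, origin at the centre of its underside.
- tape_measure: yellow tape measure, 75 x 65 x 34 mm; bystander, origin at the centre of its underside.
- wing (a joint): Axial give of the red wing on the knob's brass hub, in m: 0 at rest, plus when the wing is pulled up, minus when it is pushed down along the screw, sprung at 6 N per mm, hard stops at 6 mm either way. More than 3 mm of give is rough handling. In turning the wing has no play.
Not all that is in view belongs to the job. There is more than one size of the part that bears block_mid; the job needs the middle-sized.

How it is judged (in metres and radians):
On the way, in this order (a step that is already met when the one before it is completed fails the run):
1. the block lies flat in the channel with its end against the fence (x of block_mid in the frame of bed between -0.0235 and -0.014 m and y of block_mid in the frame of bed between -0.005 and 0.005 m and z of block_mid in the frame of bed between 0.008 and 0.016 m and angle between the x axis of block_mid and the x axis of bed, either way round below 0.12 rad), for 0.2 s.
2. the screw's foot clamps the block (all of step 1 and contact force between block and bed above 10 N and value of joint knob above 1.2 rad), for 0.2 s.
At the end, for the whole second after the job is handed in: The block lies flat on the bed, lengthwise (within 0.12 rad), its end against the fence (within about 4 mm) and centred in the channel (within 5 mm), still, clamped by the foot so that it bears on the bed with 10 to 25 N (its own 2 N included); the knob is still (all of step 1 and contact force between block and bed between 10 and 25 N and linear speed of block below 0.01 m/s and velocity of joint knob between -0.05 and 0.05 rad/s); the robot touches nothing.
It fails at once if the screw is down and the block is pressed onto the bed with more than 33 N (squeezed solid) (contact force between block and bed above 33 N and value of joint knob above 1.2 rad).
It fails at once if the block is rammed against the fence with more than 40 N (contact force between block and fence above 40 N).
It fails at once if a bystander is moved by more than 25 mm (distance of any of ruin, turret, paint_pot, primer, driver, mug, tape_measure from where it was at the start of the episode above 0.025 m).
It fails at once if the knob is pushed or pulled along the screw with more than about 20 N (its wing gives by more than 3.4 mm) (value of joint wing above 0.0034 m or value of joint wing below -0.0034 m).
It also fails if it takes over 72 s, if anything falls off the work surface, if the arm or the gripper's body presses on something with over 40 N, if the wrist force passes 120 N, or if a joint passes its speed limit or range.

## Working session

There is one attempt and no reset: what is moved stays moved. The work goes in short steps, Python scripts to look and compute and a shell command to move; the robot and the scene stay as the last step left them, time stands still between calls to the robot, and variables do not carry over. Pictures are saved under pics/ and viewed, at most 10 in all, crops included, and the job is handed in when it is done.

```bash
ls; mkdir -p pics; cat > h.py <<'E'
from rig import *
import numpy as np, cv2
def R(q):
    from scipy.spatial.transform import Rotation as r
    return r.from_quat([q[1],q[2],q[3],q[0]]).as_matrix()
def pts(f):
    z=f["range_z"].astype(float); v,u=np.mgrid[:z.shape[0],:z.shape[1]]
    c=np.stack([(u-f["cx"])/f["fx"]*z,(v-f["cy"])/f["fy"]*z,z,np.ones_like(z)],-1)
    w=c@np.linalg.inv(np.array(f["view"])).T
    w=w[...,:3]; w[z==0]=np.nan
    return w
E
python3 - <<'E'
from h import *
import pickle
fs={n:grab_frame(n) for n in("top","scene")}
pickle.dump(fs,open('f0.pkl','wb'))
for n,f in fs.items(): cv2.imwrite(f'pics/{n}0.png',cv2.resize(f["frame"],(768,576)))
s=sense();print(s); print(R(s["tcp_rot"]).round(2))
E
```

```text
pics
{'clock': 0.1, 'joint_pos': array([ 1.24727272e+00,  9.17685660e-02,  1.23174898e+00, -8.70257429e-06,
        1.81978460e+00, -5.67163204e-02]), 'joint_vel': array([ 0.00121993, -0.00065737, -0.0035077 ,  0.00178337, -0.00269699,
       -0.0009818 ]), 'joint_torque': array([ 3.06506052e-03, -4.47858846e+01, -4.07569492e+01,  7.00693089e-02,
        2.83966359e-02, -1.33005715e-04]), 'ee_pos': array([158.12355013, 578.52133678, 221.63823722]), 'tcp_rot': array([-1.57385024e-04,  1.33009317e-01,  9.91114419e-01, -8.40141743e-04]), 'contact_force': array([-0.58380502,  0.38252133,  0.47582322]), 'wrist_torque': array([-0.02355439, -0.02922   ,  0.01547592]), 'gripper_force': 0.0, 'grip_width': 87.51762643909407}
[[-0.96  0.26 -0.  ]
 [ 0.26  0.96 -0.  ]
 [ 0.   -0.   -1.  ]]
```

View pics/top0.png

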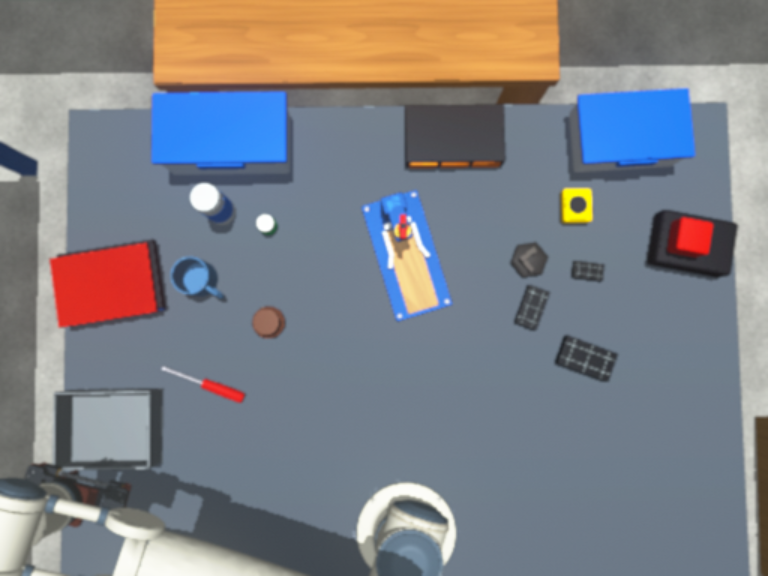

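View pics/scene0.png

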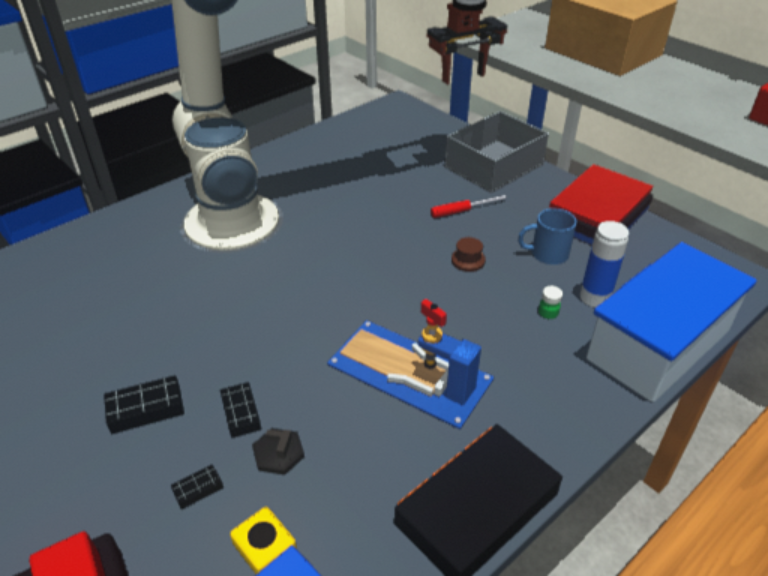

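The top view shows three black gridded blocks: small at (588,270), middle at (531,307) and large at (586,358). The press is at (407,255), its fence end up, with the red knob at (403,226). I'll measure all three to choose, and make a crop to confirm.

```bash
python3 - <<'E'
from h import *
import pickle
fs=pickle.load(open('f0.pkl','rb')); f=fs["top"]; w=pts(f); im=f["frame"].astype(int); k=512/768
print("fx",f["fx"], "cam",np.linalg.inv(f["view"])[:3,3].round())
hsv=cv2.cvtColor(f["frame"],cv2.COLOR_BGR2HSV)
def rect(mask,name):
    n,l,s,c=cv2.connectedComponentsWithStats(mask.astype(np.uint8))
    for i in range(1,n):
        if s[i,4]<25: continue
        p=w[l==i]; p=p[~np.isnan(p[:,0])]
        if len(p)<15: continue
        z=np.median(p[:,2]); r=cv2.minAreaRect(p[:,:2].astype(np.float32))
        b=cv2.boxPoints(r)
        print(name,(c[i]/k).round(),"z",z.round(1),"ctr",np.round(r[0],1),"size",np.round(r[1],1),"ang",round(r[2],1))
u0,v0,u1,v1=[int(a*k) for a in (500,170,640,400)]
m=np.zeros(w.shape[:2],bool); m[v0:v1,u0:u1]=1
rect(m&(w[...,2]>8)&(w[...,2]<60)&(hsv[...,1]<140),"blk")
m=np.zeros(w.shape[:2],bool); x0,y0,x1,y1=[int(a*k) for a in (350,180,460,330)]; m[y0:y1,x0:x1]=1
H,S,V=[hsv[...,i] for i in range(3)]
rect(m&(H>100)&(H<125)&(S>150)&(w[...,2]<9) ,"plateblue")
rect(m&(w[...,2]>3.0),"plateall")
rect(m&(H>8)&(H<25)&(S>60)&(w[...,2]<25),"wood")
rect(m&((H<6)|(H>172))&(S>150),"red")
rect(m&(w[...,2]>80),"high")
rect(m&(w[...,2]>20)&(w[...,2]<80),"mid")
c1=cv2.resize(f["frame"][v0:v1,u0:u1],(480,600*0+788*600//788),interpolation=cv2.INTER_CUBIC)
c2=cv2.resize(f["frame"][y0:y1,x0:x1],(320,600),interpolation=cv2.INTER_CUBIC)
cv2.imwrite('pics/crop1.png',np.hstack([c1,c2]))
E
```

```text
fx 484.8907744020385 cam [ 414.   38. 1618.]
blk [590. 170.] z 16.9 ctr [ 787.2 -433.8] size [ 9.2 86.6] ang 0.0
blk [577. 204.] z 35.6 ctr [ 708.8 -390. ] size [32.5 35.6] ang 27.2
blk [530. 260.] z 18.1 ctr [ 590.1 -285.7] size [73.8 80. ] ang 6.0
blk [588. 271.] z 17.3 ctr [ 563.7 -415.6] size [68.3 38.5] ang 82.3
blk [532. 307.] z 23.3 ctr [ 485.5 -290.1] size [55.2 94.3] ang 68.6
blk [587. 358.] z 31.4 ctr [ 369.7 -404.9] size [125.3  66.6] ang 68.8
plateblue [428. 247.] z 5.9 ctr [618.7 -56.2] size [269.  43.] ang 13.8
plateblue [384. 256.] z 6.1 ctr [594.5  31.9] size [269.2  42.2] ang 15.4
plateall [407. 255.] z 10.7 ctr [608.3  -9.6] size [287.9 159.4] ang 14.5
wood [412. 274.] z 11.5 ctr [575.  -19.8] size [186.1  67.3] ang 16.5
red [402. 232.] z 177.4 ctr [ 6.335e+02 -1.000e-01] size [26. 11.] ang 6.7
high [397. 216.] z 114.0 ctr [670.7   5.7] size [104.6  49.9] ang 17.6
mid [418. 238.] z 24.8 ctr [641.5 -36.8] size [96.5 11.1] ang 23.2
mid [389. 249.] z 24.1 ctr [615.7  25.4] size [78.2 12.2] ang 9.9
```

View pics/crop1.png

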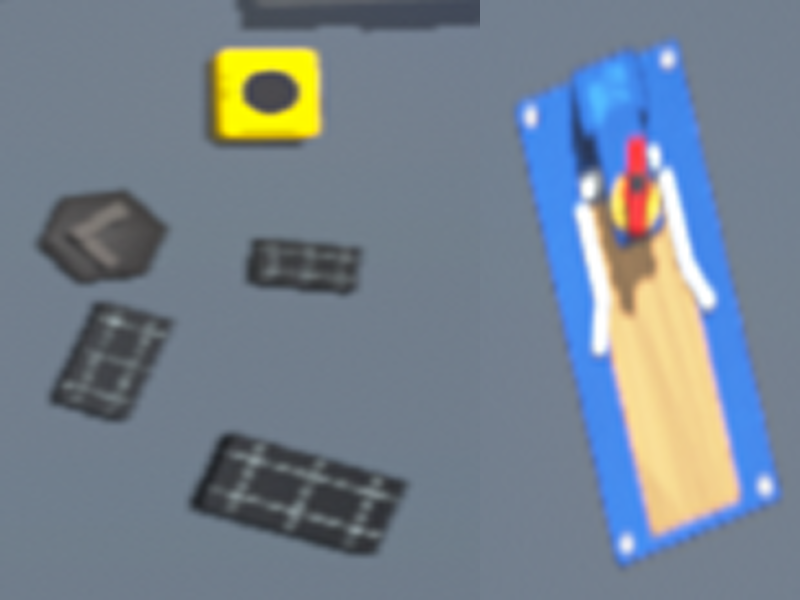

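Measured sizes: small 68x38x17, middle 94x55x23, large 125x67x31. The middle one at (531,307) fits 90x50x24, and the crop confirms it is the middle-sized gridded one. I'll go above its robot-side end and take a close look.

```bash
cat >> h.py <<'E'
def to(x,y,z,yaw=None):
    "tool-frame shift and spin from here to world x,y,z (mm) and tool-x yaw (deg)"
    s=sense(); M=R(s["tcp_rot"]); d=M.T@(np.array([x,y,z])-s["ee_pos"])
    yw=np.degrees(np.arctan2(M[1,0],M[0,0])); sp=0 if yaw is None else -((yaw-yw+90)%180-90)
    print("shift",(d/1000).round(4),"spin",round(np.radians(sp),4),"yaw",yw.round(2),"tcp",s["ee_pos"].round(1),"F",s["contact_force"].round(1),"q6",s["joint_pos"][5].round(2),"t",round(s["clock"],2),"tilt",M[:,2].round(3))
E
python3 -c "
from h import *
to(462,-281,170,158.6)"
```

```text
shift [-0.5197 -0.7489  0.0529] spin 0.1067 yaw 164.71 tcp [158.1 578.5 221.6] F [-0.6  0.4  0.5] q6 -0.06 t 0.1 tilt [-0.001 -0.002 -1.   ]
```

```bash
python3 -m handwheel '[[-0.34,-0.49,0,0.107,0],[-0.34,-0.49,0,0.107,0],[-0.34,-0.49,0,0.107,0],[-0.34,-0.49,0,0.107,0],[-0.34,-0.49,0,0.107,0],[-0.34,-0.49,0,0.107,0],[-0.34,-0.49,0,0.107,0],[-0.34,-0.49,0,0.107,0],[-0.34,-0.49,0,0.107,0],[-0.34,-0.49,0,0.107,0]]' 30
python3 -c "
from h import *
to(462,-281,170,158.6)"
```

```text
clock: 1.35
ee_pos: [357.1, 13.8, 222.3]
tcp_rot: [-0.0, 0.187, 0.982, -0.0]
contact_force: [0.3, 0.3, -0.1]
grip_width: 87.8
gripper_force: 0.0
shift [-0.2061 -0.2355  0.0524] spin -0.0035 yaw 158.4 tcp [357.1  13.8 222.3] F [ 0.3  0.3 -0.1] q6 -1.25 t 1.35 tilt [-0. -0. -1.]
```

```bash
python3 -m handwheel '[[-0.206,-0.235,0.05,0,0],[-0.206,-0.235,0.05,0,0],[-0.206,-0.235,0.05,0,0],[-0.206,-0.235,0.05,0,0],[-0.206,-0.235,0.05,0,0],[-0.206,-0.235,0.05,0,0],[-0.206,-0.235,0.05,0,0]]'
python3 - <<'E'
from h import *
f=grab_frame("wrist"); w=pts(f); hsv=cv2.cvtColor(f["frame"],cv2.COLOR_BGR2HSV)
cv2.imwrite('pics/w1.png',f["frame"])
m=((w[...,2]>12)&(w[...,2]<30)).astype(np.uint8)
n,l,s,c=cv2.connectedComponentsWithStats(m)
for i in range(1,n):
    if s[i,4]<300: continue
    p=w[l==i]; q=p[(p[:,2]>20)]
    if len(q)<50: continue
    print(c[i].round(),s[i],np.median(p[:,2]).round(1),cv2.minAreaRect(q[:,:2].astype(np.float32)))
to(462,-281,170,158.6)
E
```

```text
clock: 2.22
ee_pos: [462.7, -277.4, 172.0]
tcp_rot: [-0.001, 0.186, 0.983, 0.001]
contact_force: [0.1, 1.1, 0.6]
grip_width: 87.8
gripper_force: 0.0
[166. 139.] [161 107  11  67 350] 22.3 ((392.6539306640625, -347.2023010253906), (4.071536064147949, 64.61564636230469), 68.71807861328125)
[255. 198.] [ 231  157   49   83 3844] 23.5 ((485.15960693359375, -285.4485168457031), (50.070106506347656, 89.38628387451172), 68.43150329589844)
[499. 230.] [481 216  31  37 368] 23.0 ((618.1800537109375, -45.78345489501953), (45.29618453979492, 11.17814826965332), 31.250892639160156)
[288. 268.] [ 258  245   64   42 1797] 17.2 ((578.9125366210938, -273.2032165527344), (35.675628662109375, 25.782052993774414), 10.993117332458496)
shift [-0.0007 -0.0042  0.0029] spin 0.0001 yaw 158.6 tcp [ 462.8 -276.8  172.9] F [0.4 0.3 0.4] q6 -1.8 t 2.27 tilt [ 0.  0. -1.]
```

View pics/w1.png

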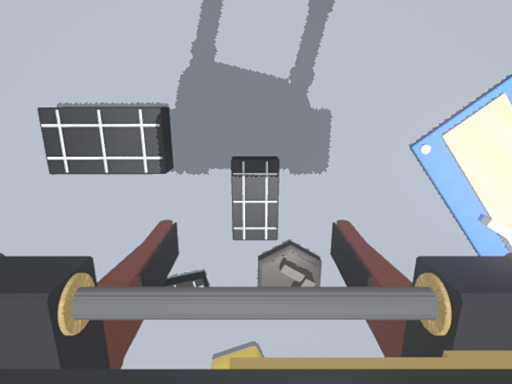

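The block (255,198) sits squarely between the fingers. It measures 50x89 mm, so I'll descend and grip.

```bash
python3 -m handwheel '[[0,0,0.05,0,0],[0,0,0.1,0,0],[0,0,0.14,0,0],[0,0,0.16,0,0],[0,0,0.167,0,0],[0,0,0.167,0,0],[0,0,0.167,0,255],[0,0,0.167,0,255],[0,0,0.167,0,255],[0,0,0.167,0,255]]' 30
python3 -c "
from h import *
to(462,-276,5,158.4)"
```

```text
clock: 3.52
ee_pos: [463.0, -277.6, 5.8]
tcp_rot: [0.0, 0.186, 0.983, -0.0]
contact_force: [-0.1, 0.0, 0.3]
grip_width: 51.2
gripper_force: 0.7
shift [0.0015 0.0011 0.0008] spin 0.0031 yaw 158.58 tcp [ 463.  -277.6    5.8] F [-0.1  0.   0.3] q6 -1.8 t 3.52 tilt [ 0. -0. -1.]
```

```bash
python3 -m handwheel '[[0,0,0,0,255],[0,0,0,0,255],[0,0,-0.06,0,255],[0,0,-0.095,0,255],[0,0,-0.095,0,255]]' 30
python3 -c "
from h import *
to(530,-33,100,195.2)"
```

```text
clock: 4.15
ee_pos: [464.4, -278.6, 103.9]
tcp_rot: [0.003, 0.186, 0.983, -0.001]
contact_force: [1.1, 0.9, -2.9]
grip_width: 49.7
gripper_force: 30.0
shift [0.0286 0.2526 0.0034] spin -0.6391 yaw 158.58 tcp [ 464.4 -278.6  103.9] F [ 1.1  0.9 -2.9] q6 -1.8 t 4.15 tilt [ 0.005 -0.004 -1.   ]
```

```bash
python3 -m handwheel '[[0.005,0.05,0,-0.15,255],[0.011,0.1,0,-0.3,255],[0.017,0.15,0,-0.42,255],[0.023,0.2,0,-0.54,255],[0.027,0.235,0,-0.6,255],[0.0286,0.2526,0,-0.639,255],[0.0286,0.2526,0,-0.639,255],[0.0286,0.2526,0,-0.639,255]]' 30
python3 - <<'E'
from h import *
import pickle
f=grab_frame("wrist"); pickle.dump(f,open('f1.pkl','wb')); w=pts(f); hsv=cv2.cvtColor(f["frame"],cv2.COLOR_BGR2HSV)
cv2.imwrite('pics/w2.png',f["frame"])
H,S,V=[hsv[...,i] for i in range(3)]
m=((w[...,2]>-5)&(w[...,2]<10)&(H>100)&(H<125)&(S>150))
p=w[m]; print(len(p),cv2.minAreaRect(p[:,:2].astype(np.float32)))
t=grab_frame("top"); w=pts(t); hsv=cv2.cvtColor(t["frame"],cv2.COLOR_BGR2HSV)
pickle.dump(t,open('f2.pkl','wb'))
to(539,-30.5,17,195.2)
E
```

```text
clock: 5.15
ee_pos: [528.2, -33.1, 100.0]
tcp_rot: [-0.001, -0.131, 0.991, -0.0]
contact_force: [0.3, -0.2, -1.0]
grip_width: 49.9
gripper_force: 30.0
0 ((0.0, 0.0), (0.0, 0.0), 0.0)
shift [-0.0111 -0.0001  0.0834] spin -0.0023 yaw -164.93 tcp [528.3 -33.2 100.4] F [ 0.1 -1.2 -0.7] q6 -1.96 t 5.25 tilt [-0. -0. -1.]
```

View pics/w2.png

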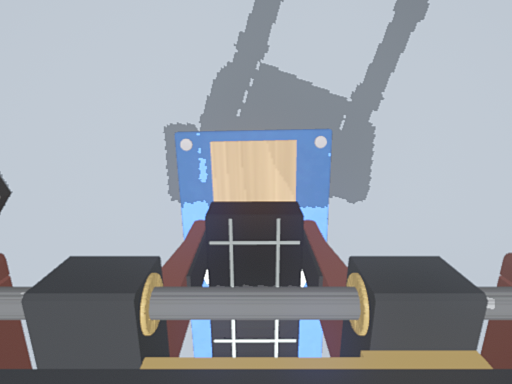

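The wrist view shows the bed front between the bolts (186,145) and (321,142). The wood runs from column 211 to 297, with the held block above it. I'll fit the bed's centre line from rays onto z = 12 and z = 6.

```bash
cat >> h.py <<'E'
def cast(f,uv,z):
    uv=np.atleast_2d(uv).astype(float); T=np.linalg.inv(np.array(f["view"])); 
    d=np.c_[(uv[:,0]-f["cx"])/f["fx"],(uv[:,1]-f["cy"])/f["fy"],np.ones(len(uv))]@T[:3,:3].T
    o=T[:3,3]; return o+d*((z-o[2])/d[:,2])[:,None]
E
python3 - <<'E'
from h import *
import pickle
f=pickle.load(open('f1.pkl','rb')); w=pts(f); hsv=cv2.cvtColor(f["frame"],cv2.COLOR_BGR2HSV)
H,S,V=[hsv[...,i].astype(int) for i in range(3)]
print(hsv[170,250],hsv[170,190],hsv[215,190],w[170,250],w[170,190],w[215,190])
def lines(mask,rows,z,name):
    L=[];Rr=[]
    for v in rows:
        u=np.flatnonzero(mask[v]); 
        L.append((u[0]-.5,v));Rr.append((u[-1]+.5,v))
    for nm,q in(("L",L),("R",Rr)):
        p=cast(f,q,z)[:,:2].astype(np.float32); vx,vy,x,y=cv2.fitLine(p,cv2.DIST_HUBER,0,.01,.01).ravel(); a=np.degrees(np.arctan2(vy,vx)); a=(a+90)%180-90
        n=np.array([-np.sin(np.radians(15.2)),np.cos(np.radians(15.2))]); O=np.array([645.2,-1.7])
        print(name,nm,"yaw",a.round(2),"offset y_bed",((p-O)@n).min().round(2),((p-O)@n).max().round(2))
m=(H>8)&(H<28)&(S>60); m[:,:195]=0;m[:,310:]=0
lines(m,range(146,198,3),12,"wood")
b=(H>100)&(H<128)&(S>110); b[:,:150]=0; b[:,350:]=0
lines(b,range(138,195,3),6,"plate")
# front edges
e=np.array([15.2]); ex=np.array([np.cos(np.radians(15.2)),np.sin(np.radians(15.2))])
for nm,mm,z in(("wood",m,12),("plate",b,6)):
    v=[np.flatnonzero(mm[:,u])[0]-.5 for u in (220,240,260,280)]
    p=cast(f,np.c_[(220,240,260,280),v],z)[:,:2]; print(nm,"front x_bed",((p-[645.2,-1.7])@ex).round(1))
E
```

```text
[ 17  67 225] [108 123 201] [103 100 255] [508.18415829 -42.42316087  11.88499951] [522.26660494 -91.19582864   7.43626556] [562.06909982 -82.95889915   6.78334578]
wood L yaw 16.47 offset y_bed -35.55 -34.24
wood R yaw 16.36 offset y_bed 33.22 34.32
plate L yaw 16.35 offset y_bed -65.68 -64.31
plate R yaw 16.33 offset y_bed 63.22 64.65
wood front x_bed [-166.5 -166.4 -167.2 -167.2]
plate front x_bed [-174.8 -174.7 -174.7 -175.5]
```

```bash
python3 -c "
from h import *
to(540.8,-29.9,18.8,196.2)"
```

```text
shift [-0.0129 -0.      0.0816] spin -0.0198 yaw -164.93 tcp [528.3 -33.2 100.4] F [ 0.1 -1.2 -0.7] q6 -1.96 t 5.25 tilt [-0. -0. -1.]
```

```bash
python3 -m handwheel '[[-0.013,0,0,-0.02,255],[-0.013,0,0.04,-0.02,255],[-0.013,0,0.065,-0.02,255],[-0.013,0,0.075,-0.02,255],[-0.013,0,0.08,-0.02,255],[-0.013,0,0.081,-0.02,255],[-0.013,0,0.081,-0.02,255]]' 30
python3 -c "
from h import *
ex=np.array([.9603,.2790])
p=np.array([644.5,.2])-72*ex
to(*p,18.8,196.2)"
```

```text
clock: 6.12
ee_pos: [541.8, -28.6, 20.7]
tcp_rot: [0.001, -0.142, 0.99, -0.0]
contact_force: [-0.4, 0.0, -1.9]
grip_width: 49.8
gripper_force: 30.0
shift [-0.0347 -0.0011  0.002 ] spin 0.0025 yaw -163.66 tcp [541.8 -28.6  20.7] F [-0.4  0.  -1.9] q6 -1.97 t 6.12 tilt [ 0.002 -0.    -1.   ]
```

```bash
python3 -m handwheel '[[0,0,0,0,255],[-0.01,-0.0005,0,0,255],[-0.02,-0.001,0,0,255],[-0.03,-0.001,0,0,255],[-0.034,-0.001,0,0,255],[-0.034,-0.001,0,0,255]]' 30
python3 - <<'E'
from h import *
ex=np.array([.9603,.2790])
p=np.array([644.5,.2])-72*ex
to(*p,18.8,196.2)
for n in ("scene","top"):
    f=grab_frame(n)
    if n=="scene": cv2.imwrite('pics/s3.png',cv2.resize(f["frame"][200:300,200:350],(750,500),interpolation=cv2.INTER_CUBIC))
E
```

```text
clock: 6.88
ee_pos: [574.2, -19.8, 19.4]
tcp_rot: [-0.0, -0.142, 0.99, 0.0]
contact_force: [-0.2, 0.0, -2.0]
grip_width: 50.1
gripper_force: 30.0
shift [-0.0011 -0.0004  0.0006] spin 0.0027 yaw -163.65 tcp [574.2 -19.8  19.4] F [-0.2  0.  -2. ] q6 -1.95 t 6.88 tilt [-0.001 -0.    -1.   ]
```

View pics/s3.png

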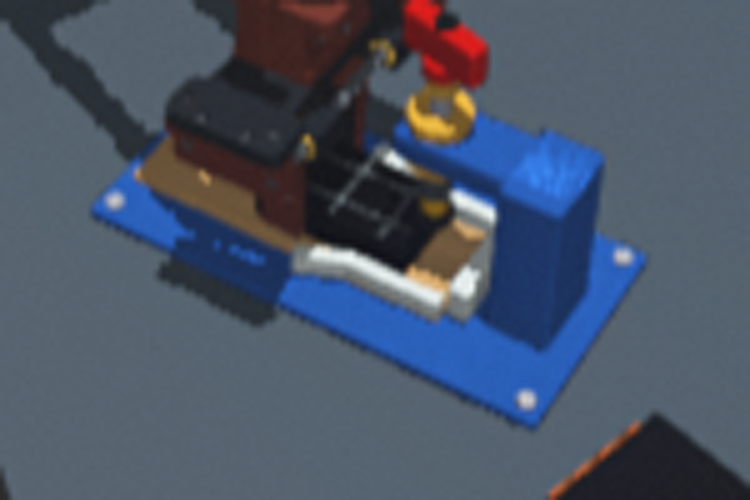

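The block (360,200) is in the channel, lined up and not yet at the fence (470,270). I'll set it down, release, back off, shut the fingers and push from behind.

```bash
python3 -m handwheel '[[0,0,0.0015,0,255],[0,0,0.0015,0,255],[0,0,0.0015,0,75],[0,0,0.0015,0,75],[0,0,0.0015,0,75]]' 30
python3 -m handwheel '[[0.02,0,0,0,75],[0.04,0,0,0,75],[0.044,0,0,0,75],[0.044,0,0,0,255],[0.044,0,0,0,255],[0.044,0,0,0,255],[0.044,0,0,0,255],[0.044,0,0,0,255],[0.044,0,0,0,255],[0.044,0,0,0,255]]' 30
python3 - <<'E'
from h import *
ex=np.array([.9603,.2790]); ey=np.array([-.279,.9603]); O=np.array([644.5,.2])
f=grab_frame("wrist"); w=pts(f); g=f["frame"].max(-1)
q=w[(w[...,2]>32)&(w[...,2]<40)&(g<90)]; b=np.c_[(q[:,:2]-O)@ex,(q[:,:2]-O)@ey]
b=b[(abs(b[:,1])<40)&(b[:,0]<30)]; print(len(b),np.percentile(b,[1,50,99],axis=0))
to(*(O-75*ex),18,196.2)
E
```

```text
clock: 7.6
ee_pos: [574.2, -19.9, 18.4]
tcp_rot: [0.0, -0.142, 0.99, -0.0]
contact_force: [0.3, -0.3, -0.4]
grip_width: 62.0
gripper_force: 0.0
clock: 8.85
ee_pos: [531.8, -32.3, 18.2]
tcp_rot: [0.0, -0.142, 0.99, -0.0]
contact_force: [-0.5, 0.1, 0.5]
grip_width: 0.7
gripper_force: 0.0
256 [[-1.27536173e+02 -2.39177809e+00]
 [-6.40389645e+01 -1.25882855e-01]
 [-5.21754068e+01  2.73207023e+00]]
shift [-0.0423 -0.0003  0.0001] spin 0.0025 yaw -163.66 tcp [531.8 -32.3  18.1] F [-0.1 -0.1 -1. ] q6 -1.98 t 8.9 tilt [ 0. -0. -1.]
```

```bash
python3 -m handwheel '[[-0.008,0,0,0,255],[-0.014,0,0,0,255],[-0.018,0,0,0,255],[-0.022,0,0,0,255],[-0.026,0,0,0,255],[-0.03,0,0,0,255],[-0.033,0,0,0,255],[-0.035,0,0,0,255],[-0.036,0,0,0,255],[-0.036,0,0,0,255]]'
python3 -m handwheel '[[-0.001,0,0,0,255],[-0.001,0,0,0,255]]'
python3 -m handwheel '[[-0.001,0,0,0,255],[-0.001,0,0,0,255]]'
python3 -c "
from h import *
ex=np.array([.9603,.2790]);O=np.array([644.5,.2])
to(*(O-75*ex),18,196.2)"
```

```text
clock: 10.15
ee_pos: [566.5, -22.1, 18.1]
tcp_rot: [0.0, -0.142, 0.99, 0.0]
contact_force: [0.2, -0.4, -0.4]
grip_width: 0.8
gripper_force: 0.0
clock: 10.4
ee_pos: [567.3, -21.8, 18.1]
tcp_rot: [0.0, -0.142, 0.99, 0.0]
contact_force: [0.6, -0.1, 0.5]
grip_width: 0.5
gripper_force: 0.2
clock: 10.65
ee_pos: [568.3, -21.6, 18.1]
tcp_rot: [0.0, -0.142, 0.99, 0.0]
contact_force: [-0.3, -0.3, -0.3]
grip_width: 0.2
gripper_force: 0.2
shift [-0.0042 -0.0004  0.0001] spin 0.0025 yaw -163.66 tcp [568.3 -21.6  18.1] F [-0.3 -0.3 -0.3] q6 -1.95 t 10.65 tilt [ 0.  0. -1.]
```

```bash
for i in 1; do python3 -m handwheel '[[-0.001,0,0,0,255],[-0.001,0,0,0,255]]'|grep -E "ee_pos|contact"; done
python3 -m handwheel '[[-0.001,0,0,0,255],[-0.001,0,0,0,255]]'|grep -E "ee_pos|contact"
python3 -m handwheel '[[-0.001,0,0,0,255],[-0.001,0,0,0,255]]'|grep -E "ee_pos|contact"
python3 - <<'E'
from h import *
ex=np.array([.9603,.2790]); ey=np.array([-.279,.9603]); O=np.array([644.5,.2])
f=grab_frame("scene"); cv2.imwrite('pics/s4.png',cv2.resize(f["frame"][200:300,200:350],(750,500),interpolation=cv2.INTER_CUBIC))
E
```

```text
ee_pos: [569.3, -21.3, 18.1]
contact_force: [-0.5, -0.6, -0.8]
ee_pos: [570.3, -21.0, 18.1]
contact_force: [-0.3, -0.0, -0.5]
ee_pos: [571.2, -20.7, 18.1]
contact_force: [0.5, -0.1, -0.8]
```

View pics/s4.png

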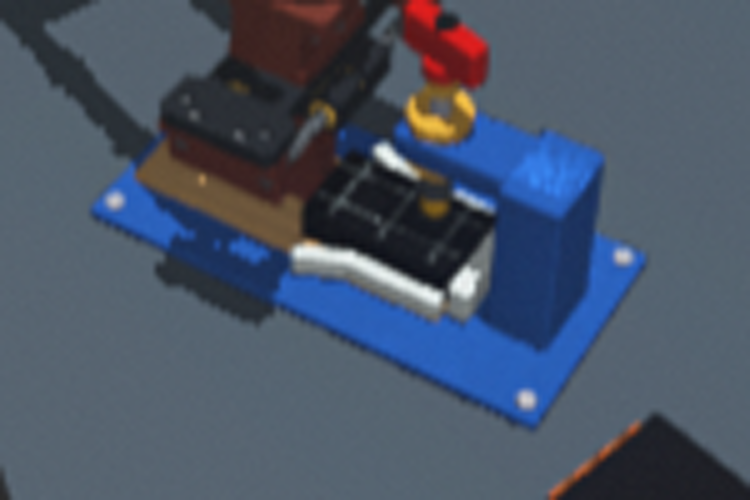

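The block's front end (490,225) is almost at the fence; creep on until force appears.

```bash
python3 -m handwheel '[[-0.001,0,0,0,255],[-0.001,0,0,0,255]]'|grep -E "ee_pos|contact"
python3 -m handwheel '[[-0.0007,0,0,0,255],[-0.0007,0,0,0,255]]'|grep -E "ee_pos|contact"
python3 -m handwheel '[[-0.0005,0,0,0,255],[-0.0005,0,0,0,255]]'|grep -E "ee_pos|contact"
```

```text
ee_pos: [571.3, -20.7, 18.2]
contact_force: [-4.1, -1.8, 2.6]
ee_pos: [571.3, -20.7, 18.2]
contact_force: [-8.8, -2.3, 4.8]
ee_pos: [571.3, -20.7, 18.2]
contact_force: [-10.4, -2.1, 5.2]
```

Contact at the fence with about 10 N. Now back off, rise, and look at the knob from above.

```bash
python3 -m handwheel '[[0.003,0,0,0,255],[0.03,0,0,0,255],[0.04,0,-0.05,0,0],[0.04,0,-0.11,0,0],[0.04,0,-0.17,0,0],[0.04,0,-0.22,0,0],[0.02,0,-0.25,0,0],[-0.02,0,-0.25,0,0],[-0.03,0,-0.25,0,0],[-0.03,0,-0.25,0,0]]' 30
python3 - <<'E'
from h import *
ex=np.array([.9603,.2790]); ey=np.array([-.279,.9603]); O=np.array([644.5,.2])
f=grab_frame("wrist"); w=pts(f); hsv=cv2.cvtColor(f["frame"],cv2.COLOR_BGR2HSV)
cv2.imwrite('pics/w5.png',f["frame"])
H,S,V=[hsv[...,i].astype(int) for i in range(3)]
red=((H<6)|(H>172))&(S>130)&(V>90)&(w[...,2]>140)&(w[...,2]<200)
p=w[red]; print(len(p))
if len(p)>20:
    zt=np.percentile(p[:,2],85); print("ztop",zt, np.percentile(p[:,2],[5,50,95]))
    q=p[p[:,2]>zt-5]; r=cv2.minAreaRect(q[:,:2].astype(np.float32)); print(r)
br=(H>12)&(H<32)&(S>100)&(abs(w[...,2]-121)<4); q=w[br]; print(len(q)); 
if len(q)>20: print(cv2.minEnclosingCircle(q[:,:2].astype(np.float32)))
b=np.median(w[(w[...,2]>32)&(w[...,2]<40)&(f["frame"].max(-1)<90)],axis=0); print(b)
to(*O,250,196.2)
E
```

```text
clock: 13.45
ee_pos: [602.0, -11.6, 266.9]
tcp_rot: [-0.001, -0.142, 0.99, 0.0]
contact_force: [-0.1, 0.5, 0.2]
grip_width: 77.2
gripper_force: 0.0
354
ztop 179.05695071895886 [157.10822486 178.05972245 179.58526476]
((643.8612670898438, 0.1434035301208496), (46.585166931152344, 12.473677635192871), 0.13173264265060425)
6
[586.73850499 -14.74887911  35.47822731]
shift [-0.0446 -0.0006  0.0173] spin 0.0026 yaw -163.65 tcp [601.6 -11.8 267.4] F [ 0.2 -0.1 -0.1] q6 -1.93 t 13.5 tilt [-0.001 -0.    -1.   ]
```

View pics/w5.png

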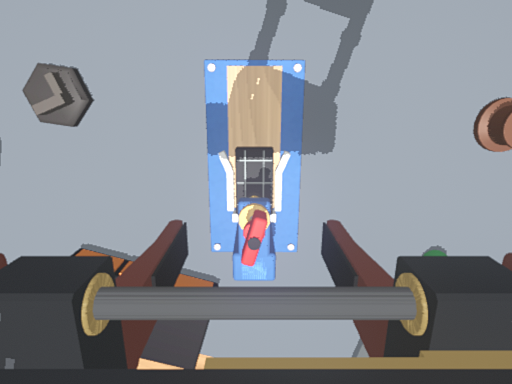

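The red wing is at (255,237), with the block in the channel at (255,175). Wing centre is (644,0), yaw about 0, top z 179. Align over it and descend.

```bash
python3 -c "
from h import *
to(644,0.1,151,180)"; python3 -m handwheel '[[-0.02,0,0,0.15,0],[-0.044,-0.0005,0,0.285,0],[-0.044,-0.0005,0,0.285,0],[-0.044,-0.0005,0,0.285,0]]' 30
python3 -c "
from h import *
to(644,0.1,151,180)"
```

```text
shift [-0.0442 -0.0006  0.1163] spin 0.2853 yaw -163.65 tcp [601.6 -11.8 267.4] F [ 0.2 -0.1 -0.1] q6 -1.93 t 13.5 tilt [-0.001 -0.    -1.   ]
clock: 14.0
ee_pos: [643.5, -0.2, 268.4]
tcp_rot: [-0.0, -0.001, 1.0, -0.0]
contact_force: [0.5, 0.0, -1.2]
grip_width: 88.0
gripper_force: 0.0
shift [-0.0005  0.0003  0.1174] spin 0.0022 yaw -179.87 tcp [ 6.435e+02 -2.000e-01  2.684e+02] F [ 0.5  0.  -1.2] q6 -1.63 t 14.0 tilt [-0. -0. -1.]
```

```bash
python3 -m handwheel '[[-0.0005,0,0.05,0,0],[-0.0005,0,0.09,0,0],[-0.0005,0,0.11,0,0],[-0.0005,0,0.117,0,0],[-0.0005,0,0.117,0,0],[-0.0005,0,0.117,0,200],[-0.0005,0,0.117,0,200],[-0.0005,0,0.117,0,255],[-0.0005,0,0.117,0,255],[-0.0005,0,0.117,0,255]]' 40
python3 -m handwheel '[[0,0,0,0,255],[0,0,0,0,255],[0,0,0,0,255]]'
python3 -c "
from h import *
to(644,0.1,151,180);print(sense()['wrist_torque'].round(3))"
```

```text
clock: 15.25
ee_pos: [644.9, 0.2, 151.1]
tcp_rot: [-0.0, -0.0, 1.0, -0.0]
contact_force: [0.6, -0.1, -0.6]
grip_width: 41.2
gripper_force: 0.0
clock: 15.62
ee_pos: [644.9, 0.6, 151.1]
tcp_rot: [-0.0, -0.0, 1.0, 0.0]
contact_force: [0.6, 1.6, -0.0]
grip_width: 20.4
gripper_force: 40.0
shift [ 0.0009 -0.0005  0.0001] spin 0.0005 yaw -179.97 tcp [6.449e+02 6.000e-01 1.511e+02] F [ 0.6  1.6 -0. ] q6 -1.62 t 15.62 tilt [-0.     0.001 -1.   ]
[ 0.332  0.021 -0.025]
```

```bash
python3 -m handwheel '[[0,0,0,0,255],[0,0,0,0,255],[0,0,0,0,255]]'
python3 - <<'E'
from h import *
to(644,0.1,151,180);print(sense()['wrist_torque'].round(3))
f=grab_frame("scene"); cv2.imwrite('pics/s6.png',cv2.resize(f["frame"][150:290,230:380],(640,597),interpolation=cv2.INTER_CUBIC))
E
```

```text
clock: 16.0
ee_pos: [644.9, 0.6, 151.1]
tcp_rot: [-0.0, -0.0, 1.0, 0.0]
contact_force: [-0.3, 2.9, 0.2]
grip_width: 20.1
gripper_force: 40.0
shift [ 0.0009 -0.0005  0.0001] spin 0.0005 yaw -179.97 tcp [6.449e+02 6.000e-01 1.511e+02] F [-0.3  2.9  0.2] q6 -1.62 t 16.0 tilt [-0.     0.001 -1.   ]
[0.6   0.011 0.024]
```

View pics/s6.png

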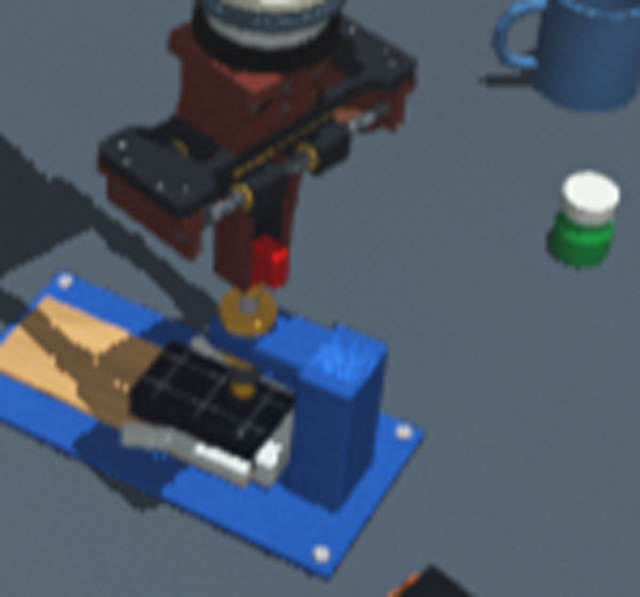

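The fingers straddle the wing (268,262), but the opening of 20 mm instead of 13 suggests the tips pinch the hub just below the wing. Reopen, rise 7 mm and grip again.

```bash
python3 -m handwheel '[[0,0,0,0,150],[0,0,0,0,150],[0,0,-0.004,0,150],[-0.0003,0,-0.007,0,150],[-0.0003,0,-0.007,0,150],[-0.0003,0,-0.007,0,255],[-0.0003,0,-0.007,0,255],[-0.0003,0,-0.007,0,255],[-0.0003,0,-0.007,0,255],[-0.0003,0,-0.007,0,255]]' 40
python3 -m handwheel '[[0,0,0,0,255],[0,0,0,0,255],[0,0,0,0,255]]'
python3 -c "
from h import *
to(644,0.1,151,180);print(sense()['wrist_torque'].round(3))"
```

```text
clock: 17.3
ee_pos: [645.1, 0.6, 158.0]
tcp_rot: [-0.0, -0.0, 1.0, 0.0]
contact_force: [-0.6, 2.2, -1.3]
grip_width: 12.6
gripper_force: 40.0
clock: 17.68
ee_pos: [645.2, 0.5, 158.1]
tcp_rot: [-0.0, -0.0, 1.0, 0.0]
contact_force: [-0.8, 2.7, -0.0]
grip_width: 12.7
gripper_force: 40.0
shift [ 0.0012 -0.0004  0.0071] spin 0.0005 yaw -179.97 tcp [6.452e+02 5.000e-01 1.581e+02] F [-0.8  2.7 -0. ] q6 -1.62 t 17.68 tilt [-0.  0. -1.]
[0.588 0.06  0.035]
```

Now the pads hold the wing at 12.7 mm. The first 0.6 rad is free (gap at least 4 mm); I'll log wrist torque and joint 6 torque per step.

```bash
cat > log.py <<'E'
from h import *
s=sense(); M=R(s["tcp_rot"])
print("t",round(s["clock"],2),"yaw",round(np.degrees(np.arctan2(M[1,0],M[0,0])),2),"xyz",s["ee_pos"].round(1),"F",s["contact_force"].round(1),"T",s["wrist_torque"].round(3),"j6",s["joint_torque"][5].round(4),"w",s["grip_width"].round(1))
E
python3 log.py
python3 -m handwheel '[[0.0008,0,0.0003,0.05,255],[0.0008,0,0.0006,0.1,255]]' >/dev/null; python3 log.py
python3 -m handwheel '[[0,0,0.0003,0.05,255],[0,0,0.0006,0.1,255]]' >/dev/null; python3 log.py
python3 -m handwheel '[[0,0,0.0003,0.05,255],[0,0,0.0006,0.1,255]]' >/dev/null; python3 log.py
python3 -m handwheel '[[0,0,0.0003,0.05,255],[0,0,0.0006,0.1,255]]' >/dev/null; python3 log.py
python3 -m handwheel '[[0,0,0.0003,0.05,255],[0,0,0.0006,0.1,255]]' >/dev/null; python3 log.py
python3 -m handwheel '[[0,0,0.0003,0.05,255],[0,0,0.0006,0.1,255]]' >/dev/null; python3 log.py
```

```text
Traceback (most recent call last):
  File "log.py", line 3, in <module>
    print("t",round(s["clock"],2),"yaw",round(np.degrees(np.arctan2(M[1,0],M[0,0])),2),"xyz",s["ee_pos"].round(1),"F",s["contact_force"].round(1),"T",s["wrist_torque"].round(3),"j6",s["joint_torque"][5].round(4),"w",s["grip_width"].round(1))
                                                                                                                                                                                                                        ^^^^^^^^^^^^^^^^^^^^^
AttributeError: 'float' object has no attribute 'round'
Traceback (most recent call last):
  File "log.py", line 3, in <module>
    print("t",round(s["clock"],2),"yaw",round(np.degrees(np.arctan2(M[1,0],M[0,0])),2),"xyz",s["ee_pos"].round(1),"F",s["contact_force"].round(1),"T",s["wrist_torque"].round(3),"j6",s["joint_torque"][5].round(4),"w",s["grip_width"].round(1))
                                                                                                                                                                                  
[... 2455 characters left out ...]
               ^^^^^^^^^^^^^^^^^^^^^
AttributeError: 'float' object has no attribute 'round'
Traceback (most recent call last):
  File "log.py", line 3, in <module>
    print("t",round(s["clock"],2),"yaw",round(np.degrees(np.arctan2(M[1,0],M[0,0])),2),"xyz",s["ee_pos"].round(1),"F",s["contact_force"].round(1),"T",s["wrist_torque"].round(3),"j6",s["joint_torque"][5].round(4),"w",s["grip_width"].round(1))
                                                                                                                                                                                                                        ^^^^^^^^^^^^^^^^^^^^^
AttributeError: 'float' object has no attribute 'round'
```

```bash
sed -i 's/s\["grip_width"\].round(1)/round(s["grip_width"],1)/; s/s\["joint_torque"\]\[5\].round(4)/round(float(s["joint_torque"][5]),4)/' log.py
python3 log.py
python3 -m handwheel '[[0,0,0.0003,0.05,255]]' >/dev/null; python3 log.py
python3 -m handwheel '[[0,0,0.0003,0.05,255]]' >/dev/null; python3 log.py
python3 -m handwheel '[[0,0,0.0003,0.05,255]]' >/dev/null; python3 log.py
python3 -m handwheel '[[0,0,0.0003,0.05,255]]' >/dev/null; python3 log.py
```

```text
t 19.18 yaw 145.56 xyz [6.450e+02 3.000e-01 1.546e+02] F [ 1.8  2.7 -0.7] T [ 0.41  -0.358  0.229] j6 -0.3388 w 12.9
t 19.3 yaw 142.69 xyz [6.450e+02 3.000e-01 1.543e+02] F [ 3.1  2.7 -1.7] T [ 0.38  -0.344  0.172] j6 -0.3388 w 12.9
t 19.43 yaw 139.83 xyz [6.45e+02 2.00e-01 1.54e+02] F [ 2.4  2.4 -1.1] T [ 0.352 -0.339  0.142] j6 -0.3389 w 12.8
t 19.55 yaw 136.96 xyz [6.449e+02 2.000e-01 1.537e+02] F [ 1.6  1.7 -2. ] T [ 0.362 -0.362  0.163] j6 -0.3392 w 13.0
t 19.68 yaw 134.1 xyz [6.449e+02 2.000e-01 1.534e+02] F [ 1.6  1.4 -0.9] T [ 0.402 -0.311  0.204] j6 -0.3391 w 12.6
```

Joint 6 torque is very clean (-0.339 when turning freely); touch will show as a rise of 0.29 per rad.

```bash

python3 -m handwheel '[[0,0,0.0003,0.05,255],[0,0,0.0006,0.1,255]]' >/dev/null; python3 log.py
python3 -m handwheel '[[0,0,0.0003,0.05,255],[0,0,0.0006,0.1,255]]' >/dev/null; python3 log.py
python3 -m handwheel '[[0,0,0.0003,0.05,255],[0,0,0.0006,0.1,255]]' >/dev/null; python3 log.py
```

```text
t 19.93 yaw 128.36 xyz [6.449e+02 2.000e-01 1.528e+02] F [ 1.2  2.7 -0.1] T [ 0.344 -0.301  0.216] j6 -0.339 w 12.8
t 20.18 yaw 122.63 xyz [6.449e+02 1.000e-01 1.522e+02] F [1.7 2.5 0. ] T [ 0.267 -0.27   0.186] j6 -0.3392 w 12.7
t 20.43 yaw 116.9 xyz [6.448e+02 1.000e-01 1.516e+02] F [ 2.6  2.4 -0.7] T [ 0.305 -0.253  0.224] j6 -0.3392 w 12.8
```

```bash
grep -q . log.py
python3 -m handwheel '[[0,0,0.0003,0.05,255]]' >/dev/null; python3 log.py
```

```text
t 20.55 yaw 114.04 xyz [6.448e+02 1.000e-01 1.513e+02] F [ 2.   2.8 -1.3] T [ 0.284 -0.23   0.16 ] j6 -0.3393 w 12.3
```

```bash

python3 -m handwheel '[[0,0,0.0003,0.05,255],[0,0,0.0006,0.1,255]]' >/dev/null; python3 log.py
python3 -m handwheel '[[0,0,0.0003,0.05,255],[0,0,0.0006,0.1,255]]' >/dev/null; python3 log.py
python3 -m handwheel '[[0,0,0.0003,0.05,255],[0,0,0.0006,0.1,255]]' >/dev/null; python3 log.py
```

```text
t 20.8 yaw 108.31 xyz [6.448e+02 1.000e-01 1.507e+02] F [ 1.   2.4 -1.4] T [ 0.322 -0.124  0.18 ] j6 -0.3395 w 13.1
t 21.05 yaw 102.58 xyz [6.447e+02 1.000e-01 1.500e+02] F [ 1.1  2.7 -0.7] T [ 0.296 -0.109  0.206] j6 -0.3192 w 12.8
t 21.3 yaw 96.85 xyz [644.7   0.  149.5] F [ 0.9  1.7 -0.8] T [ 0.28  -0.111  0.23 ] j6 -0.2929 w 12.8
```

Joint 6 torque began changing about 0.16-0.18 rad ago, with the slope expected at touch. I'll go about 0.13 rad more in two steps.

```bash

python3 -m handwheel '[[0,0,0.0003,0.05,255]]' >/dev/null; python3 log.py
python3 -m handwheel '[[0,0,0.0002,0.04,255],[0,0,0.0005,0.08,255]]' >/dev/null; python3 log.py
python3 - <<'E'
from h import *
T=[]
for i in range(6): grab_frame("top"); s=sense(); T.append((s["wrist_torque"][2],s["joint_torque"][5]))
print(np.round(T,3))
f=grab_frame("scene"); cv2.imwrite('pics/s7.png',cv2.resize(f["frame"][215:275,255:335],(800,600),interpolation=cv2.INTER_CUBIC))
E
```

```text
t 21.43 yaw 93.98 xyz [644.6   0.  149.2] F [ 1.4  2.6 -1. ] T [ 0.265 -0.063  0.223] j6 -0.2798 w 12.6
t 21.68 yaw 89.42 xyz [6.446e+02 1.000e-01 1.487e+02] F [ 0.6  1.5 -0.7] T [ 0.281 -0.049  0.309] j6 -0.1526 w 12.8
[[0.242 0.13 ]
 [0.201 0.533]
 [0.193 0.308]
 [0.169 0.209]
 [0.129 0.181]
 [0.168 0.176]]
```

View pics/s7.png

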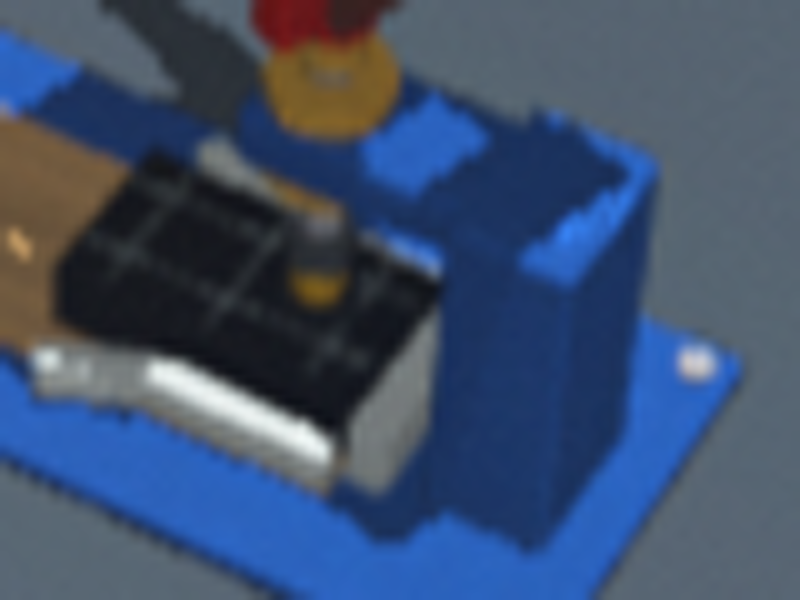

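The foot (320,280) is down on the block. The turn past touch is about 0.30 rad, so about 14.5 N plus 2 N weight. Let go and rise.

```bash
python3 -m handwheel '[[0,0,0,0,150],[0,0,0,0,100],[0,0,0,0,60],[0,0,0,0,60],[0,0,-0.02,0,60],[0,0,-0.06,0,60],[0,0,-0.1,0,60],[0,0,-0.12,0,60],[0,0,-0.12,0,60],[0,0,-0.12,0,60]]'
python3 - <<'E'
from h import *
f=grab_frame("wrist"); w=pts(f); hsv=cv2.cvtColor(f["frame"],cv2.COLOR_BGR2HSV)
H,S,V=[hsv[...,i].astype(int) for i in range(3)]
p=w[((H<6)|(H>172))&(S>130)&(V>90)&(w[...,2]>140)&(w[...,2]<200)]
q=p[p[:,2]>np.percentile(p[:,2],85)-5]; print(np.percentile(p[:,2],[50,85,95]),cv2.minAreaRect(q[:,:2].astype(np.float32)))
E
```

```text
clock: 23.28
ee_pos: [644.3, 0.2, 268.0]
tcp_rot: [-0.0, 0.71, 0.704, -0.0]
contact_force: [0.6, 0.3, 0.1]
grip_width: 67.4
gripper_force: 0.0
[168.81378554 169.65643336 170.04676967] ((644.9649047851562, 0.8509788513183594), (46.88078308105469, 12.468355178833008), 89.9938735961914)
```

```bash
python3 -c "
from rig import *
print(sign_off())"
```

```text
the job is handed in; nothing more can be done
None
```

I've handed the job in: the middle block sits against the back fence in the channel, clamped at an estimated 16 N (worked out from knob turn past touch, not measured directly), with the gripper open and clear; the sign-off gave no pass or fail.

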